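# Swap the paint jar under the tools in an airbrush kit

## Robot

A 7-joint arm with a two-finger parallel gripper is mounted at the origin on the work surface. World frame = base frame: x ahead of the robot, y to its left, z up, the work surface at z = 0. Lengths are in m, angles in rad, forces in N, time in s.
With the tool pointing down it reaches from about 0.4 to 0.85 m from the base axis. Payload 10.4 kg.
Tool frame: the origin (TCP) lies on the centre line of the jaws, within the pads' length; the fingertips stand 11 mm ahead of it and the grasp point (between the pads) lies 8 mm behind it (tip_reach is the distance from the TCP to the fingertips, in m); z points along the fingers, y is the line along which they close (so a half turn about z gives the same grasp; the last joint's range is limited). The gripper opens to 85 mm and grips with 20 to 120 N. Pads are 22 mm wide; open, the fingers measure 114 mm over their backs; the gripper's body (76 mm by 85 mm) begins 54 mm behind the grasp point. The pads swing forward as they close: fully open they stand 13 mm farther back than shut.
Start: joints at [-1.228, 0.332, -0.065, 1.46, 0.022, 1.35, -0.088], TCP at [0.224, 0.584, 0.242] pointing down, gripper open.
Joint ranges: [-2.6, 2.6], [-0.5, 2.12], [-1.47, 1.34], [0.16, 2.42], [-1.27, 4.41], [0.06, 2.06], [-2.6, 2.6]. Speed limits (rad/s): [2.22, 2.22, 2.79, 2.79, 3.14, 3.14, 3.14].

## Interface

Orientations are given as a unit quaternion [x, y, z, w].
In Python, from workcell import get_obs, camera, hand_in, tip_reach gives the robot as it stands. The module is installed in compiled form; this text tells all that it offers.
- The arm moves only by the tool move_arm, never from a script. Its argument "plan" is a list of rows, each an object with "delta_pos": the shift along the tool's x, y, z in parts of the range, where 1.0 means 60 cm, a list of three; "turn": the turn, a rotation vector about the tool's x, y, z in parts of the range, where 1.0 means 2 pi rad, a list of three; "fingers": the closure, from 0 (fully open) to 1 (shut). A call has 1 to 12 rows; each row is the pose to reach, as a shift and turn from the pose commanded when the call began, along the tool's axes at that moment; what a row does not reach only later rows make up. A row lasts 1/8 s, in which the tool goes at most 62.5 mm and 10.7 degrees, less where a joint would pass 70% of its speed; a pose out of reach is approached as far as the arm can. Shift and turn numbers lie between -1 and 1, and a call with a number outside is refused. A call with a gripper value outside its range is refused whole. The fingers move at their own pace and stop on an object; "force" is the grip in N (left out, the last holds). Time passes only in rows, so rows that repeat a pose let the fingers close. It gives the time, the measured TCP pose, the force, the opening and the grip force at its end, in the units of the state.
- get_obs(): the state, without advancing time (a new reading comes with each control period).
- camera(name): name is "scene" or "top" or "wrist"; returns a dict with "color" (480x640x3 uint8, red, green, blue), "range_z" (480x640 float32, m along the optical axis (not along the pixel's ray), 0 where there is no reading), "fx", "fy", "cx", "cy" (pixels), "k1" (the pictures are not rectified: a ray, as slopes to the right and down, at radius r is drawn at 1 + k1 r^2 times it, then the intrinsics apply), "R" (3x3) and "t" (3): a world point X has camera coordinates R X + t; the wrist camera has in their place "tool_from_camera" (4x4, takes a point from camera to tool coordinates, whose origin is the TCP and whose axes are the flange's). Camera axes: x right, y down, z forward; pixel columns grow to the right and rows downward; lengths in m; the calibration is good to about 2 mm. A picture is of the moment at which its call begins: read the wrist's pose just before it.
- hand_in(): hands the job in; it is judged then, once.
The state is a dict: "clock": time; "joint_pos": joint angles; "joint_velocities": joint speeds; "tau": joint torques, N m; "position": TCP position; "ee_rot": TCP orientation; "ft_force": force on the tool from outside, world axes, zero at the start; "torque": the same for the moment, N m; "grip_width": opening from 0.0 (shut) to 1.0 (fully open); "grasp_force": force on a finger pad.
Only numpy, scipy, OpenCV 4.12 (cv2) and the standard library are available. Lean on these libraries where they do the work, as an engineer would, in place of code of your own. Each camera call takes 0.05 s, during which the arm holds its last target. There are 200 camera calls.

## Task

Lay both tools, the airbrush and the scraper, out of the grey kit case onto the cutting mat, then take the wide-capped jar from under them and stand it in the middle of the round painting stand. Put the new jar with the small cap into the empty well of the case, and only then lay each tool back across the case in the very cradle it came from. Keep both jars upright and do not disturb the freshly painted figure.

Things in the scene. Friction and masses are not known exactly. Their poses are not given: they have to be found in the camera images.
- kit_case: fixed open grey case 210 (x) x 170 (y) mm; origin centre of underside. Floor top z=6. Walls: ends 68 high, sides (y=+-82) 36. Mid-floor a square well, 70 inside, fence 8 above floor, for one jar. Rails along y at x=+-60, top z=56, with posts to z=64 forming two cradles 30 wide at y=+25 and y=-25. Each tool lies along x in one cradle, on both rails, over the jar; which in which varies
- mat: fixed flat dark cutting mat with a fine grid, 220 (x) x 160 (y) mm, 3 mm thick; origin: centre of its underside, top at z = 3 mm; room for both tools side by side along its x. Left or right of the case
- stand: fixed round painting stand, metal disc of 96 mm diameter on a black foot; origin: centre of its underside, flat top 30 mm above
- airbrush: loose airbrush with a flat-sided steel body, 170 mm long along its x (tip towards +x), 16 mm wide, 16 mm high, flat underside; colour cup 26 mm wide on top at x = +36 mm, its top 38 mm above the underside. The grip section is 16 mm wide; grip it at the origin with the fingers closing along its own y. Origin: middle of its length, on its underside, z up; 110 g
- scraper: loose scraper: wooden handle 16 mm wide and 18 mm high from x = -85 to +22 mm, flat steel blade 4 mm thick on to x = +83 mm; flat underside. The grip section is 16 mm wide; grip it at the origin with the fingers closing along its own y. Origin: middle of its length, on its underside, z up; 80 g
- old_jar: loose glass jar with a wide white ribbed cap, 57 mm in diameter over the cap, 40 mm high (cap from 20 mm up); at the start in the well of the case beneath the two tools; its top is 10 mm below the tools. Origin: centre of its underside; 110 g
- new_jar: loose glass jar, 54 mm in diameter up to 28 mm height, sloping shoulder to 34 mm, small white cap of 33 mm diameter from 34 mm to the top at 46 mm; stands on the table near the painting stand. Origin: centre of its underside; 120 g
- figure: loose small plaster-coloured standing figure on a round wooden base, 44 mm in diameter, 81 mm high, freshly painted: leave it alone. Origin: centre of its underside
Mind the look-alikes: they are no part of the job. What is shaped like the old_jar but green or pink is not meant.

How it is judged:
By the outcome, as a careful person would: the job done as asked, in the order asked, and still so for the second after the job is handed in, with the robot touching nothing.
It also fails if it takes over 131 s, if anything falls off the work surface, if the arm or the gripper's body presses on something with over 40 N, if the wrist force passes 120 N, or if a joint passes its speed limit or range.

## Working session

There is one attempt and no reset: what is moved stays moved. The work goes in short steps, Python scripts to look and compute and a tool call to move; the robot and the scene stay as the last step left them, time stands still between calls to the robot, and variables do not carry over. Pictures are saved under pics/ and viewed, at most 14 in all, crops included, and the job is handed in when it is done.

Besides the shell and the picture viewer there is one more tool, called by a JSON object that holds its "api" and its "payload", one argument or row to a line. move_arm: Moves the arm, as the interface text tells. Its arguments: {"type":"object","properties":{"plan":{"type":"array","items":{"type":"object","properties":{"delta_pos":{"type":"array","items":{"type":"number"}},"turn":{"type":"array","items":{"type":"number"}},"fingers":{"type":"number"}}}},"force":{"type":"number"}},"required":["plan"]}

```bash
mkdir -p pics; cat > h.py <<'E'
import numpy as np, cv2
from workcell import get_obs, camera, hand_in, tip_reach
from scipy.spatial.transform import Rotation as Ro
def shot(n,name):
    c=camera(n); cv2.imwrite(f'pics/{name}.png',c['color'][:,:,::-1]); np.savez(f'pics/{name}.npz',**c); return c
def load(name): return dict(np.load(f'pics/{name}.npz'))
def rays(c,uv):
    uv=np.atleast_2d(np.float64(uv)); K=np.array([[c['fx'],0,c['cx']],[0,c['fy'],c['cy']],[0,0,1]],float)
    p=cv2.undistortPoints(uv[:,None],K,np.array([c['k1'],0,0,0],float))[:,0]
    return np.c_[p,np.ones(len(p))]
def pose(c,o=None):
    if 'R' in c: return c['R'].T, -c['R'].T@c['t']
    T=np.eye(4); T[:3,:3]=Ro.from_quat(o['ee_rot']).as_matrix(); T[:3,3]=o['position']; T=T@c['tool_from_camera']
    return T[:3,:3],T[:3,3]
def onplane(c,uv,z,o=None):
    R,t=pose(c,o); d=rays(c,uv)@R.T
    return t+d*((z-t[2])/d[:,2])[:,None]
def cloud(c,o=None):
    v,u=np.mgrid[:480,:640]; R,t=pose(c,o)
    P=rays(c,np.c_[u.ravel(),v.ravel()])*c['range_z'].ravel()[:,None]
    return (P@R.T+t).reshape(480,640,3)
E
python3 -c "
from h import *
o=get_obs();print(o, tip_reach)
for n in('top','scene'):
  c=shot(n,n); print(n,c['fx'],c['k1'],pose(c))
"
```

```text
{'clock': 0.0, 'joint_pos': array([-1.22759146,  0.33289472, -0.06471735,  1.46093879,  0.02158507,
        1.34989664, -0.08852756]), 'joint_velocities': array([ 7.13837670e-05, -2.03423809e-04,  4.97476404e-04, -5.24353224e-04,
        4.52142565e-04,  4.01308691e-04, -5.21767400e-04]), 'tau': array([ 1.09946537e-03, -6.25421405e+01,  4.95181116e-02, -3.91603553e+01,
        1.62384968e-02,  9.53049195e-03, -1.12525530e-06]), 'position': array([0.22342478, 0.58331587, 0.2415029 ]), 'ee_rot': array([ 1.81881117e-01,  9.83320263e-01, -7.13110167e-04, -1.08435042e-04]), 'ft_force': array([ 1.00505873, -0.57365969, -0.16076628]), 'torque': array([-0.00454503, -0.02463065,  0.01502772]), 'grasp_force': 0.0, 'grip_width': 1.000122167748306} 0.011
top 588.802697145896 0.06529852984559519 (array([[-0.02477127, -0.99767427,  0.06350141],
       [-0.99934447,  0.02303509, -0.02792879],
       [ 0.02640107, -0.06415162, -0.99759087]]), array([0.5364444 , 0.02036437, 1.21042137]))
scene 532.3165536467645 -0.052372304870612764 (array([[ 0.78977902,  0.51990567, -0.32549531],
       [ 0.61331003, -0.66067409,  0.43285166],
       [ 0.00999572, -0.5414867 , -0.84064989]]), array([ 0.94549633, -0.44591127,  0.90847664]))
```

View pics/top.png

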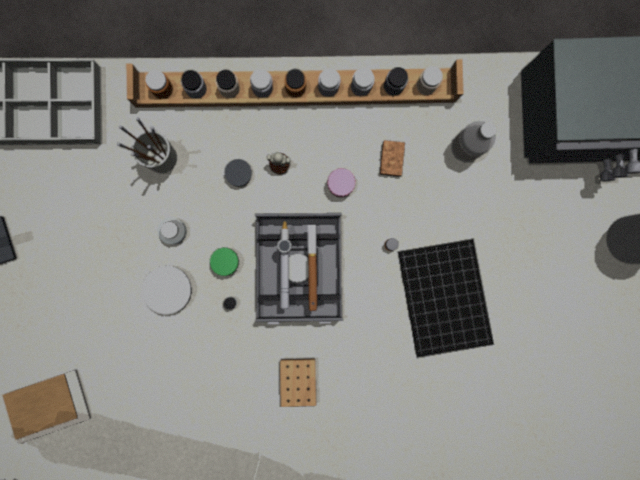

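View pics/scene.png

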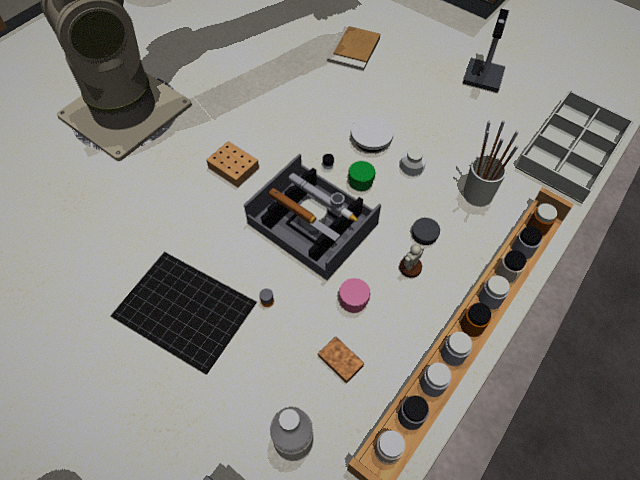

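Top view: case at (298,267) with the airbrush (u≈285, cup 285,245) in the left (+y) cradle and the scraper (u≈313) in the right one. The mat is at (445,298), the stand at (167,290), the new jar at (172,232), the figure at (279,162) and the green lookalike at (224,262). The scene view agrees.

```bash
cat > m.py <<'E'
from h import *
c=load('top'); P=cloud(c); im=c['color']; hsv=cv2.cvtColor(im,cv2.COLOR_RGB2HSV)
g=cv2.cvtColor(im,cv2.COLOR_RGB2GRAY)
def blob(mask,box,z,nm):
    u0,v0,u1,v1=box; m=np.zeros(mask.shape,np.uint8); m[v0:v1,u0:u1]=mask[v0:v1,u0:u1]*255
    ct=max(cv2.findContours(m,cv2.RETR_EXTERNAL,cv2.CHAIN_APPROX_NONE)[0],key=cv2.contourArea)
    W=onplane(c,ct[:,0].astype(float),z); 
    r=cv2.minAreaRect((W[:,:2]*1000).astype(np.float32)); cc=cv2.minEnclosingCircle((W[:,:2]*1000).astype(np.float32))
    mm=np.zeros(m.shape,np.uint8);cv2.drawContours(mm,[ct],-1,255,-1)
    zz=P[...,2][(mm>0)&(c['range_z']>0)]
    print(nm,'rect',np.round(r[0],1),np.round(r[1],1),round(r[2],1),'circ',np.round(cc[0],1),round(cc[1],1),'z pct',np.round(np.percentile(zz,[5,50,95])*1000,1))
blob(g<70,(380,225,510,370),.003,'mat')
Z=P[...,2]
blob((Z>.022)&(Z<.04),(135,258,200,325),.030,'stand')
blob((Z>.022),(150,215,195,250),.028,'newjar')
blob((Z>.039)&(Z<.06),(150,215,195,250),.046,'newcap')
blob(Z>.06,(245,205,350,220),.068,'wall+x')
blob(Z>.06,(245,310,350,330),.068,'wall-x')
blob((Z>.03)&(c['range_z']>0),(245,205,350,330),.068,'case')
blob((hsv[...,1]>130)&(hsv[...,0]<25),(300,225,325,320),.074,'handle')
blob((Z>.066)&(g>90),(274,218,296,315),.072,'airbrush')
blob((Z>.066)&(g>90),(304,218,322,315),.070,'scraper')
blob((Z>.03)&(Z<.052)&(g>130),(280,245,315,290),.046,'old')
blob(Z>.02,(262,145,295,180),.04,'figure')
E
python3 m.py
python3 -c "
from h import *
c=load('top'); cv2.imwrite('pics/z.png',cv2.resize(c['color'][205:330,140:350,::-1],None,fx=3.8,fy=3.8,interpolation=cv2.INTER_CUBIC))"
```

```text
mat rect [ 486.7 -273.6] [217.3 158.3] 8.4 circ [ 487.5 -273.4] 132.6 z pct [-2.1  1.7  5.6]
stand rect [517.  286.4] [93.5 94.6] 89.5 circ [517.5 286.5] 48.3 z pct [24.8 28.6 32.3]
newjar rect [635.6 276.2] [51.1 52.1] 89.4 circ [635.3 276.4] 27.0 z pct [25.3 32.1 47. ]
newcap rect [635.2 276.2] [31.1 29.5] 88.8 circ [634.9 275.9] 16.7 z pct [40.8 44.7 48. ]
wall+x rect [658.   23.3] [169.3   7.8] 88.8 circ [658.5  23.3] 84.7 z pct [62.1 66.1 69.8]
wall-x rect [454.8  24. ] [167.3   6.3] 89.2 circ [454.1  24. ] 83.7 z pct [61.6 66.3 69.6]
case rect [554.5  23.2] [167.4 212.9] 89.5 circ [556.1  23.4] 132.8 z pct [ 1.6  9.2 72.2]
handle rect [525.5  -1.4] [ 15.4 103.6] 88.6 circ [525.5  -1.4] 52.1 z pct [68.1 72.2 75.9]
airbrush rect [528.7  51.5] [ 13.5 103.7] 88.8 circ [528.7  50.5] 52.1 z pct [66.6 70.2 74. ]
scraper rect [537.   -1.8] [11.6 88.7] 88.6 circ [536.9  -3.7] 44.5 z pct [68.6 72.4 76.1]
old rect [554.3  26. ] [33.6 53.2] 88.6 circ [554.8  26.4] 27.2 z pct [40.9 44.7 48.2]
figure rect [774.2  58.8] [47.1 25.3] 81.7 circ [772.5  59.1] 23.8 z pct [45.3 61.  80.1]
```

View pics/z.png

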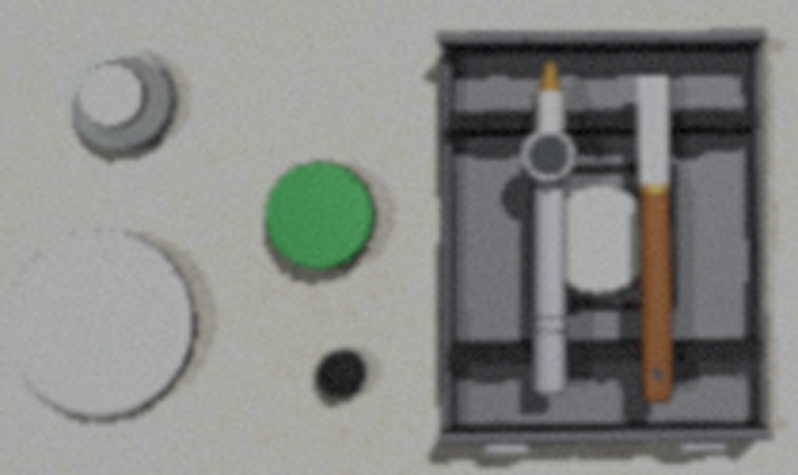

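```bash
cat >> h.py <<'E'
def goal(x,y,z,ang):
    "print delta_pos/turn to reach TCP x,y,z (mm) with tool y at world angle ang (deg), pointing down"
    o=get_obs(); R=Ro.from_quat(o['ee_rot']).as_matrix(); a=np.radians(ang)
    Rt=np.array([[-np.sin(a),np.cos(a),0],[np.cos(a),np.sin(a),0],[0,0,-1]])
    assert np.linalg.det(Rt)>0
    d=R.T@(np.array([x,y,z])/1000-o['position'])
    print('delta',np.round(d,4),'turn',np.round(Ro.from_matrix(R.T@Rt).as_rotvec(),4),'clock',round(o['clock'],2))
def st():
    o=get_obs(); R=Ro.from_quat(o['ee_rot']).as_matrix()
    print(np.round(o['position']*1000,1),'ang',np.round(np.degrees(np.arctan2(R[1,1],R[0,1])),2),'w',round(o['grip_width']*85,1),'gf',round(o['grasp_force'],1),'F',np.round(o['ft_force'],1),o['clock'])
E
python3 -c "
from h import *
goal(560,51,220,88.8)"
```

```text
delta [-0.5047 -0.3767  0.0221] turn [-1.300e-03 -2.000e-04 -3.449e-01] clock 0.1
```

The rows are not in the units I measure in: shifts go in shares of 60 cm and turns go in shares of 2 pi rad. I convert before sending: -0.5045 m / 0.6 = -0.8408, -0.3765 m / 0.6 = -0.6275, -0.345 rad / 6.2832 = -0.0549.

{"api": "move_arm", "payload": {
  "plan": [
    {"delta_pos":[-0.8408,-0.6275,0.0367],"turn":[0,0,-0.0549],"fingers":0.55},
    {"delta_pos":[-0.8408,-0.6275,0.0367],"turn":[0,0,-0.0549],"fingers":0.55},
    {"delta_pos":[-0.8408,-0.6275,0.0367],"turn":[0,0,-0.0549],"fingers":0.55},
    {"delta_pos":[-0.8408,-0.6275,0.0367],"turn":[0,0,-0.0549],"fingers":0.55},
    {"delta_pos":[-0.8408,-0.6275,0.0367],"turn":[0,0,-0.0549],"fingers":0.55},
    {"delta_pos":[-0.8408,-0.6275,0.0367],"turn":[0,0,-0.0549],"fingers":0.55},
    {"delta_pos":[-0.8408,-0.6275,0.0367],"turn":[0,0,-0.0549],"fingers":0.55},
    {"delta_pos":[-0.8408,-0.6275,0.0367],"turn":[0,0,-0.0549],"fingers":0.55},
    {"delta_pos":[-0.8408,-0.6275,0.0367],"turn":[0,0,-0.0549],"fingers":0.55},
    {"delta_pos":[-0.8408,-0.6275,0.0367],"turn":[0,0,-0.0549],"fingers":0.55},
    {"delta_pos":[-0.8408,-0.6275,0.0367],"turn":[0,0,-0.0549],"fingers":0.55},
    {"delta_pos":[-0.8408,-0.6275,0.0367],"turn":[0,0,-0.0549],"fingers":0.55}
  ]
}}

```text
clock: 1.6
position: [0.5598, 0.0517, 0.2198]
ee_rot: [0.011, 1.0, 0.0, -0.001]
ft_force: [0.1, 0.2, -0.0]
grip_width: 0.446
grasp_force: 0.0
```

```bash
python3 -c "
from h import *
st(); o=get_obs(); c=shot('wrist','w1'); print(c['tool_from_camera']); st()"
```

```text
[559.8  51.7 219.8] ang 88.78 w 37.9 gf 0.0 F [ 0.1  0.2 -0. ] 1.6
[[ 4.09493936e-05 -9.46189111e-01 -3.23614223e-01  8.28505995e-02]
 [ 9.99999659e-01 -2.27982144e-04  7.93115951e-04 -3.61808662e-04]
 [-8.24215940e-04 -3.23614145e-01  9.46188779e-01 -1.31907624e-01]
 [ 0.00000000e+00  0.00000000e+00  0.00000000e+00  1.00000000e+00]]
[559.5  52.8 220. ] ang 88.88 w 38.5 gf 0.0 F [-0.6  0.6  0.1] 1.65
```

View pics/w1.png

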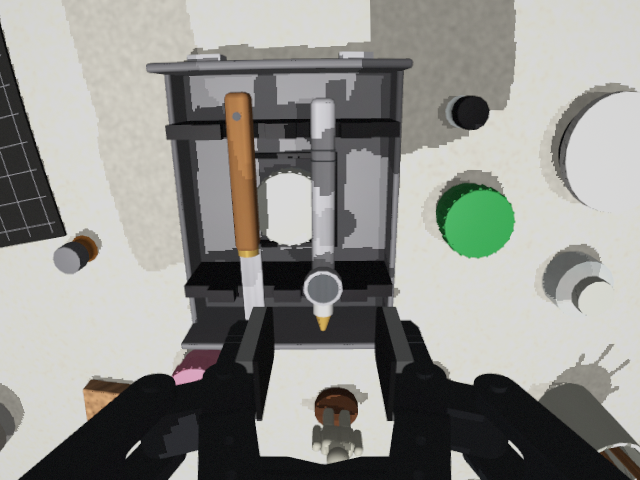

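Wrist view: the airbrush runs from its tail at (322,100) to its tip at (323,328), and the scraper from its tail at (237,95) to about (255,310). The new jar is at (585,285) and the stand at (615,150). I'll measure lines and ends.

```bash
python3 -c "
from h import *
st(); o=get_obs(); c=shot('wrist','w2')
im=c['color']; P=cloud(c,o); Z=P[...,2]; ok=c['range_z']>0
def rep(nm,m,box,z):
    u0,v0,u1,v1=box; k=np.zeros(m.shape,np.uint8); k[v0:v1,u0:u1]=m[v0:v1,u0:u1]*255
    ct=max(cv2.findContours(k,0,1)[0],key=cv2.contourArea)[:,0].astype(float)
    W=(onplane(c,ct,z,o)[:,:2]*1000).astype(np.float32); r=cv2.minAreaRect(W)
    print(nm,np.round(r[0],1),np.round(r[1],1),round(r[2],1),'xrange',W[:,0].min(),W[:,0].max(),'circ',cv2.minEnclosingCircle(W), 'z',np.round(np.percentile(Z[k>0],50)*1000,1))
rep('air body',ok&(Z>.064)&(Z<.085),(300,90,345,265),.072)
rep('air all',ok&(Z>.058),(300,90,345,340),.066)
rep('scr',ok&(Z>.064)&(Z<.085),(215,80,270,252),.074)
rep('oldcap',ok&(Z>.038)&(Z<.054),(255,165,318,250),.046)
rep('newcap',ok&(Z>.038)&(Z<.054),(560,260,640,320),.046)
rep('case',ok&(Z>.06),(130,55,420,76),.068)
st()"
```

```text
[559.5  52.8 220. ] ang 88.88 w 38.5 gf 0.0 F [-0.6  0.6  0.1] 1.65
air body [534.5  51.6] [ 16.3 112.2] 88.9 xrange 478.34308 590.7438 circ ((534.6365966796875, 51.812191009521484), 56.42117691040039) z 71.7
air all [563.   51.1] [ 31.  169.2] 89.8 xrange 478.37613 647.5917 circ ((562.9613647460938, 50.69366455078125), 84.6317367553711) z 71.9
scr [526.2  -1.5] [ 17.3 105.9] 89.7 xrange 473.2079 579.18286 circ ((526.201171875, -0.2579774856567383), 53.31985092163086) z 73.7
oldcap [556.5  22.5] [39.4 57.2] 89.3 xrange 527.9218 585.10876 circ ((556.4781494140625, 26.328975677490234), 29.097257614135742) z 46.2
newcap [636.  273.2] [38.9 32.6] 51.6 xrange 618.61096 653.93677 circ ((635.5466918945312, 273.6567687988281), 19.75656509399414) z 46.2
case [457.3  24.8] [169.1   6.8] 89.2 xrange 453.12448 461.37823 circ ((456.97198486328125, 24.796306610107422), 84.54166412353516) z 67.9
[559.4  53.3 220.1] ang 88.93 w 38.3 gf 0.0 F [-0.3  0.1 -0.3] 1.7
```

Scaled: 0.151 m / 0.6 = 0.2517, 0.15 m / 0.6 = 0.25.

{"api": "move_arm", "payload": {
  "plan": [
    {"delta_pos":[-0.005,-0.0025,0.1],"fingers":0.55},
    {"delta_pos":[-0.005,-0.0025,0.2],"fingers":0.55},
    {"delta_pos":[-0.005,-0.0025,0.25],"fingers":0.55},
    {"delta_pos":[-0.005,-0.0025,0.2517],"fingers":0.55},
    {"delta_pos":[-0.005,-0.0025,0.2517],"fingers":0.55},
    {"delta_pos":[-0.005,-0.0025,0.2517],"fingers":0.9},
    {"delta_pos":[-0.005,-0.0025,0.2517],"fingers":0.9},
    {"delta_pos":[-0.005,-0.0025,0.2517],"fingers":0.9},
    {"delta_pos":[-0.005,-0.0025,0.2517],"fingers":0.9}
  ],
  "force": 40
}}

```text
validation failed for argument at $.pl...
```

```bash
python3 -c "
from h import *
st()"
```

```text
[559.4  53.3 220.1] ang 88.93 w 38.3 gf 0.0 F [-0.3  0.1 -0.3] 1.7
```

The move was refused because the rows need a turn; I'll resend with turns.

Scaled: 0.151 m / 0.6 = 0.2517, 0.15 m / 0.6 = 0.25.

{"api": "move_arm", "payload": {
  "plan": [
    {"delta_pos":[-0.005,-0.0025,0.1],"turn":[0,0,0],"fingers":0.55},
    {"delta_pos":[-0.005,-0.0025,0.2],"turn":[0,0,0],"fingers":0.55},
    {"delta_pos":[-0.005,-0.0025,0.25],"turn":[0,0,0],"fingers":0.55},
    {"delta_pos":[-0.005,-0.0025,0.2517],"turn":[0,0,0],"fingers":0.55},
    {"delta_pos":[-0.005,-0.0025,0.2517],"turn":[0,0,0],"fingers":0.55},
    {"delta_pos":[-0.005,-0.0025,0.2517],"turn":[0,0,0],"fingers":0.9},
    {"delta_pos":[-0.005,-0.0025,0.2517],"turn":[0,0,0],"fingers":0.9},
    {"delta_pos":[-0.005,-0.0025,0.2517],"turn":[0,0,0],"fingers":0.9},
    {"delta_pos":[-0.005,-0.0025,0.2517],"turn":[0,0,0],"fingers":0.9}
  ],
  "force": 40
}}

```text
clock: 2.82
position: [0.564, 0.0504, 0.0711]
ee_rot: [0.01, 1.0, 0.001, 0.001]
ft_force: [-2.5, 0.1, 7.2]
grip_width: 0.173
grasp_force: 41.9
```

```bash
python3 -c "
from h import *
st()"
```

```text
[564.   50.4  71.1] ang 88.8 w 14.7 gf 41.9 F [-2.5  0.1  7.2] 2.825
```

Scaled: -0.09 m / 0.6 = -0.15, -0.08 m / 0.6 = -0.1333.

{"api": "move_arm", "payload": {
  "plan": [
    {"delta_pos":[0,0,-0.0667],"turn":[0,0,0],"fingers":0.9},
    {"delta_pos":[0,0,-0.1333],"turn":[0,0,0],"fingers":0.9},
    {"delta_pos":[0,0,-0.15],"turn":[0,0,0],"fingers":0.9},
    {"delta_pos":[0,0,-0.15],"turn":[0,0,0],"fingers":0.9}
  ]
}}

```text
clock: 3.32
position: [0.5631, 0.0502, 0.1598]
ee_rot: [0.01, 1.0, 0.0, 0.001]
ft_force: [-0.1, 0.5, -2.3]
grip_width: 0.173
grasp_force: 41.0
```

```bash
python3 -c "
from h import *
st(); goal(481.6,-239,160,98.3)"
```

```text
[563.1  50.2 159.8] ang 88.81 w 14.7 gf 41.0 F [-0.1  0.5 -2.3] 3.325
delta [ 0.0755 -0.2908 -0.0005] turn [ 0.0006  0.0012 -0.1656] clock 3.33
```

Scaled: -0.291 m / 0.6 = -0.485, 0.0755 m / 0.6 = 0.1258, -0.166 rad / 6.2832 = -0.0264.

{"api": "move_arm", "payload": {
  "plan": [
    {"delta_pos":[0.025,-0.0967,0],"turn":[0,0,-0.0048],"fingers":0.9},
    {"delta_pos":[0.05,-0.1933,0],"turn":[0,0,-0.0095],"fingers":0.9},
    {"delta_pos":[0.075,-0.29,0],"turn":[0,0,-0.0159],"fingers":0.9},
    {"delta_pos":[0.1,-0.3867,0],"turn":[0,0,-0.0207],"fingers":0.9},
    {"delta_pos":[0.125,-0.475,0],"turn":[0,0,-0.0264],"fingers":0.9},
    {"delta_pos":[0.1258,-0.485,0],"turn":[0,0,-0.0264],"fingers":0.9},
    {"delta_pos":[0.1258,-0.485,0.0833],"turn":[0,0,-0.0264],"fingers":0.9},
    {"delta_pos":[0.1258,-0.485,0.1667],"turn":[0,0,-0.0264],"fingers":0.9},
    {"delta_pos":[0.1258,-0.485,0.2083],"turn":[0,0,-0.0264],"fingers":0.9},
    {"delta_pos":[0.1258,-0.485,0.22],"turn":[0,0,-0.0264],"fingers":0.9},
    {"delta_pos":[0.1258,-0.485,0.22],"turn":[0,0,-0.0264],"fingers":0.9},
    {"delta_pos":[0.1258,-0.485,0.22],"turn":[0,0,-0.0264],"fingers":0.9}
  ]
}}

```text
clock: 4.82
position: [0.4822, -0.2394, 0.0283]
ee_rot: [-0.073, 0.997, -0.0, 0.001]
ft_force: [0.1, 0.6, -1.1]
grip_width: 0.173
grasp_force: 40.9
```

```bash
python3 -c "
from h import *
st()"
```

```text
[ 482.2 -239.4   28.3] ang 98.32 w 14.7 gf 40.9 F [ 0.1  0.6 -1.1] 4.825
```

Down about 9 mm, then release and rise to above the case.

Scaled: -0.13 m / 0.6 = -0.2167, -0.1 m / 0.6 = -0.1667.

{"api": "move_arm", "payload": {
  "plan": [
    {"delta_pos":[0,0,0.0083],"turn":[0,0,0],"fingers":0.9},
    {"delta_pos":[0,0,0.0133],"turn":[0,0,0],"fingers":0.9},
    {"delta_pos":[0,0,0.015],"turn":[0,0,0],"fingers":0.9},
    {"delta_pos":[0,0,0.015],"turn":[0,0,0],"fingers":0.9},
    {"delta_pos":[0,0,0.015],"turn":[0,0,0],"fingers":0.55},
    {"delta_pos":[0,0,0.015],"turn":[0,0,0],"fingers":0.55},
    {"delta_pos":[0,0,0.015],"turn":[0,0,0],"fingers":0.55},
    {"delta_pos":[0,0,0.015],"turn":[0,0,0],"fingers":0.55},
    {"delta_pos":[0,0,-0.0667],"turn":[0,0,0],"fingers":0.55},
    {"delta_pos":[0,0,-0.1667],"turn":[0,0,0],"fingers":0.55},
    {"delta_pos":[0,0,-0.2167],"turn":[0,0,0],"fingers":0.55},
    {"delta_pos":[0,0,-0.2167],"turn":[0,0,0],"fingers":0.55}
  ]
}}

```text
clock: 6.32
position: [0.4828, -0.2398, 0.1598]
ee_rot: [-0.073, 0.997, -0.001, 0.002]
ft_force: [-0.0, 0.2, -0.8]
grip_width: 0.449
grasp_force: 0.0
```

```bash
python3 -c "
from h import *
st(); goal(558,-1.8,155,88.8)"
```

```text
[ 482.8 -239.8  159.8] ang 98.32 w 38.2 gf 0.0 F [-0.   0.2 -0.8] 6.325
delta [-0.1089  0.2247  0.0049] turn [-0.001   0.0046  0.1661] clock 6.33
```

Scaled: 0.225 m / 0.6 = 0.375, 0.09 m / 0.6 = 0.15, 0.002 rad / 6.2832 = 0.0003.

{"api": "move_arm", "payload": {
  "plan": [
    {"delta_pos":[-0.045,0.0933,0],"turn":[0,0,0.008],"fingers":0.55},
    {"delta_pos":[-0.09,0.1867,0],"turn":[0,0,0.0159],"fingers":0.55},
    {"delta_pos":[-0.135,0.28,0],"turn":[0,0.0003,0.0223],"fingers":0.55},
    {"delta_pos":[-0.1817,0.375,0],"turn":[0,0.0005,0.0264],"fingers":0.55},
    {"delta_pos":[-0.1817,0.375,0],"turn":[0,0.0005,0.0264],"fingers":0.55},
    {"delta_pos":[-0.1817,0.375,0.0833],"turn":[0,0.0005,0.0264],"fingers":0.55},
    {"delta_pos":[-0.1817,0.375,0.1383],"turn":[0,0.0005,0.0264],"fingers":0.55},
    {"delta_pos":[-0.1817,0.375,0.15],"turn":[0,0.0005,0.0264],"fingers":0.55},
    {"delta_pos":[-0.1817,0.375,0.15],"turn":[0,0.0005,0.0264],"fingers":0.9},
    {"delta_pos":[-0.1817,0.375,0.15],"turn":[0,0.0005,0.0264],"fingers":0.9},
    {"delta_pos":[-0.1817,0.375,0.15],"turn":[0,0.0005,0.0264],"fingers":0.9},
    {"delta_pos":[-0.1817,0.375,0.15],"turn":[0,0.0005,0.0264],"fingers":0.9}
  ]
}}

```text
clock: 7.82
position: [0.5573, -0.0008, 0.0682]
ee_rot: [0.01, 1.0, 0.0, -0.001]
ft_force: [-1.4, -0.1, 4.7]
grip_width: 0.175
grasp_force: 44.5
```

```bash
python3 -c "
from h import *
st()"
```

```text
[557.3  -0.8  68.2] ang 88.81 w 14.9 gf 44.5 F [-1.4 -0.1  4.7] 7.825
```

Scaled: -0.09 m / 0.6 = -0.15, -0.08 m / 0.6 = -0.1333.

{"api": "move_arm", "payload": {
  "plan": [
    {"delta_pos":[0,0,-0.0667],"turn":[0,0,0],"fingers":0.9},
    {"delta_pos":[0,0,-0.1333],"turn":[0,0,0],"fingers":0.9},
    {"delta_pos":[0,0,-0.15],"turn":[0,0,0],"fingers":0.9},
    {"delta_pos":[0,0,-0.15],"turn":[0,0,0],"fingers":0.9}
  ]
}}

```text
clock: 8.32
position: [0.5571, -0.0007, 0.1575]
ee_rot: [0.01, 1.0, 0.0, -0.001]
ft_force: [0.3, -0.3, -1.1]
grip_width: 0.178
grasp_force: 43.9
```

```bash
python3 -c "
from h import *
st(); goal(491.8,-308,159,98.3)"
```

```text
[557.1  -0.7 157.5] ang 88.82 w 15.1 gf 43.9 F [ 0.3 -0.3 -1.1] 8.325
delta [ 0.059  -0.3086 -0.0015] turn [ 0.0004 -0.0021 -0.1654] clock 8.32
```

Scaled: -0.3085 m / 0.6 = -0.5142, 0.059 m / 0.6 = 0.0983, -0.165 rad / 6.2832 = -0.0263.

{"api": "move_arm", "payload": {
  "plan": [
    {"delta_pos":[0.02,-0.1,0],"turn":[0,0,-0.0048],"fingers":0.9},
    {"delta_pos":[0.04,-0.2,0],"turn":[0,0,-0.0095],"fingers":0.9},
    {"delta_pos":[0.0583,-0.3,0],"turn":[0,0,-0.0159],"fingers":0.9},
    {"delta_pos":[0.0783,-0.4,0],"turn":[0,0,-0.0207],"fingers":0.9},
    {"delta_pos":[0.095,-0.5,0],"turn":[0,0,-0.0263],"fingers":0.9},
    {"delta_pos":[0.0983,-0.5142,0],"turn":[0,0,-0.0263],"fingers":0.9},
    {"delta_pos":[0.0983,-0.5142,0],"turn":[0,0,-0.0263],"fingers":0.9},
    {"delta_pos":[0.0983,-0.5142,0.0833],"turn":[0,0,-0.0263],"fingers":0.9},
    {"delta_pos":[0.0983,-0.5142,0.1667],"turn":[0,0,-0.0263],"fingers":0.9},
    {"delta_pos":[0.0983,-0.5142,0.2083],"turn":[0,0,-0.0263],"fingers":0.9},
    {"delta_pos":[0.0983,-0.5142,0.22],"turn":[0,0,-0.0263],"fingers":0.9},
    {"delta_pos":[0.0983,-0.5142,0.22],"turn":[0,0,-0.0263],"fingers":0.9}
  ]
}}

```text
clock: 9.82
position: [0.4918, -0.3071, 0.0257]
ee_rot: [-0.073, 0.997, 0.0, -0.001]
ft_force: [-0.6, 0.3, -0.7]
grip_width: 0.173
grasp_force: 43.9
```

```bash
python3 -c "
from h import *
st()"
```

```text
[ 491.8 -307.1   25.7] ang 98.34 w 14.7 gf 43.9 F [-0.6  0.3 -0.7] 9.825
```

Scaled: -0.17 m / 0.6 = -0.2833, -0.16 m / 0.6 = -0.2667.

{"api": "move_arm", "payload": {
  "plan": [
    {"delta_pos":[0,0,0.0083],"turn":[0,0,0],"fingers":0.9},
    {"delta_pos":[0,0,0.0133],"turn":[0,0,0],"fingers":0.9},
    {"delta_pos":[0,0,0.0158],"turn":[0,0,0],"fingers":0.9},
    {"delta_pos":[0,0,0.0158],"turn":[0,0,0],"fingers":0.9},
    {"delta_pos":[0,0,0.0158],"turn":[0,0,0],"fingers":0.55},
    {"delta_pos":[0,0,0.0158],"turn":[0,0,0],"fingers":0.55},
    {"delta_pos":[0,0,0.0158],"turn":[0,0,0],"fingers":0.55},
    {"delta_pos":[0,0,0.0158],"turn":[0,0,0],"fingers":0.55},
    {"delta_pos":[0,0,-0.0667],"turn":[0,0,0],"fingers":0.55},
    {"delta_pos":[0,0,-0.1667],"turn":[0,0,0],"fingers":0.55},
    {"delta_pos":[0,0,-0.2667],"turn":[0,0,0],"fingers":0.2},
    {"delta_pos":[0,0,-0.2833],"turn":[0,0,0],"fingers":0}
  ]
}}

```text
clock: 11.32
position: [0.4933, -0.3093, 0.2]
ee_rot: [-0.072, 0.997, -0.001, 0.002]
ft_force: [-0.1, 0.7, -0.4]
grip_width: 0.858
grasp_force: 0.0
```

```bash
python3 -c "
from h import *
st(); goal(556.4,23.6,200,88.8)"
```

```text
[ 493.3 -309.3  200. ] ang 98.24 w 73.0 gf 0.0 F [-0.1  0.7 -0.4] 11.325
delta [-0.1102  0.3204 -0.0006] turn [-0.0027  0.0035  0.1648] clock 11.32
```

Scaled: 0.3205 m / 0.6 = 0.5342, 0.291 m / 0.6 = 0.485, 0.002 rad / 6.2832 = 0.0003.

{"api": "move_arm", "payload": {
  "plan": [
    {"delta_pos":[-0.0333,0.0967,0],"turn":[0,0,0.008],"fingers":0},
    {"delta_pos":[-0.0667,0.195,0],"turn":[0,0,0.0159],"fingers":0},
    {"delta_pos":[-0.1,0.2917,0],"turn":[0,0.0003,0.0223],"fingers":0},
    {"delta_pos":[-0.1333,0.3883,0],"turn":[0,0.0005,0.0263],"fingers":0},
    {"delta_pos":[-0.1667,0.485,0],"turn":[0,0.0005,0.0263],"fingers":0},
    {"delta_pos":[-0.1833,0.5342,0],"turn":[0,0.0005,0.0263],"fingers":0},
    {"delta_pos":[-0.1833,0.5342,0],"turn":[0,0.0005,0.0263],"fingers":0},
    {"delta_pos":[-0.1833,0.5342,0],"turn":[0,0.0005,0.0263],"fingers":0}
  ]
}}

```text
clock: 12.32
position: [0.5542, 0.0238, 0.1948]
ee_rot: [0.011, 1.0, -0.001, -0.003]
ft_force: [-0.3, -0.3, -0.2]
grip_width: 1.001
grasp_force: 0.0
```

```bash
cat > w.py <<'E'
from h import *
import sys
def wr(name,items):
    o=get_obs(); c=shot('wrist',name); P=cloud(c,o); Z=P[...,2]; ok=c['range_z']>0
    for nm,zl,zh,(x0,x1,y0,y1),z in items:
        m=ok&(Z>zl)&(Z<zh)&(P[...,0]>x0)&(P[...,0]<x1)&(P[...,1]>y0)&(P[...,1]<y1)
        ct=max(cv2.findContours(m.astype(np.uint8),0,1)[0],key=cv2.contourArea)[:,0].astype(float)
        W=(onplane(c,ct,z,o)[:,:2]*1000).astype(np.float32); r=cv2.minAreaRect(W)
        print(nm,'rect',np.round(r[0],1),np.round(r[1],1),round(r[2],1),'circ',np.round(cv2.minEnclosingCircle(W)[0],1),round(cv2.minEnclosingCircle(W)[1],1),'z',np.round(np.median(Z[m])*1000,1))
E
python3 -c "
from w import *
st(); wr('w3',[('oldcap',.038,.054,(.5,.61,-.02,.07),.046)]); st(); shot('top','t2')"
```

```text
[554.2  23.8 194.8] ang 88.75 w 85.1 gf 0.0 F [-0.3 -0.3 -0.2] 12.325
oldcap rect [556.6  25.7] [57.5 56. ] 18.5 circ [556.5  26. ] 29.1 z 46.2
[554.3  23.4 195. ] ang 88.7 w 84.8 gf 0.0 F [-0.5  0.5  0.2] 12.375
```

View pics/t2.png

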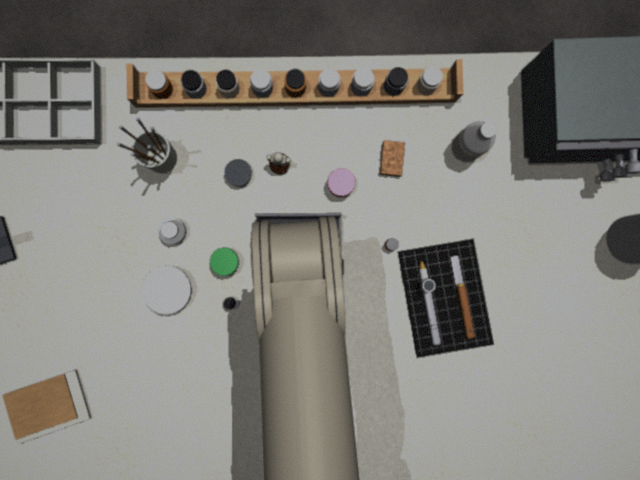

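Both tools lie flat inside the mat: airbrush at (430,300), scraper at (465,295). The old jar is at (556.5, 25.9).

```bash
python3 -c "
from h import *
goal(556.5,25.8,31,88.8)"
```

```text
delta [-0.0032  0.0027  0.1641] turn [-0.0009 -0.0063 -0.0021] clock 12.43
```

Scaled: 0.164 m / 0.6 = 0.2733, -0.003 m / 0.6 = -0.005, -0.006 rad / 6.2832 = -0.001.

{"api": "move_arm", "payload": {
  "plan": [
    {"delta_pos":[-0.005,0.0042,0.0833],"turn":[0,-0.001,0],"fingers":0},
    {"delta_pos":[-0.005,0.0042,0.1667],"turn":[0,-0.001,0],"fingers":0},
    {"delta_pos":[-0.005,0.0042,0.2417],"turn":[0,-0.001,0],"fingers":0},
    {"delta_pos":[-0.005,0.0042,0.2717],"turn":[0,-0.001,0],"fingers":0},
    {"delta_pos":[-0.005,0.0042,0.2733],"turn":[0,-0.001,0],"fingers":0},
    {"delta_pos":[-0.005,0.0042,0.2733],"turn":[0,-0.001,0],"fingers":0.5},
    {"delta_pos":[-0.005,0.0042,0.2733],"turn":[0,-0.001,0],"fingers":0.5},
    {"delta_pos":[-0.005,0.0042,0.2733],"turn":[0,-0.001,0],"fingers":0.5},
    {"delta_pos":[-0.005,0.0042,0.2733],"turn":[0,-0.001,0],"fingers":0.5}
  ],
  "force": 40
}}

```text
clock: 13.55
position: [0.5579, 0.0273, 0.0332]
ee_rot: [0.01, 1.0, 0.0, 0.001]
ft_force: [-1.0, -0.2, 6.8]
grip_width: 0.638
grasp_force: 41.2
```

```bash
python3 -c "
from h import *
st()"
```

```text
[557.9  27.3  33.2] ang 88.8 w 54.2 gf 41.2 F [-1.  -0.2  6.8] 13.55
```

Scaled: -0.11 m / 0.6 = -0.1833, -0.1 m / 0.6 = -0.1667.

{"api": "move_arm", "payload": {
  "plan": [
    {"delta_pos":[0,0,-0.05],"turn":[0,0,0],"fingers":0.5},
    {"delta_pos":[0,0,-0.1167],"turn":[0,0,0],"fingers":0.5},
    {"delta_pos":[0,0,-0.1667],"turn":[0,0,0],"fingers":0.5},
    {"delta_pos":[0,0,-0.1833],"turn":[0,0,0],"fingers":0.5},
    {"delta_pos":[0,0,-0.1833],"turn":[0,0,0],"fingers":0.5}
  ]
}}

```text
clock: 14.18
position: [0.5568, 0.0275, 0.1416]
ee_rot: [0.01, 1.0, 0.0, 0.001]
ft_force: [-0.0, 0.5, -0.7]
grip_width: 0.641
grasp_force: 42.9
```

```bash
python3 -c "
from h import *
st(); goal(517.3,286.3,142,88.8)"
```

```text
[556.8  27.5 141.6] ang 88.82 w 54.5 gf 42.9 F [-0.   0.5 -0.7] 14.175
delta [ 0.0448  0.258  -0.0004] turn [0.0001 0.0011 0.0003] clock 14.18
```

Scaled: 0.258 m / 0.6 = 0.43, 0.24 m / 0.6 = 0.4.

{"api": "move_arm", "payload": {
  "plan": [
    {"delta_pos":[0.0133,0.075,0],"turn":[0,0,0],"fingers":0.5},
    {"delta_pos":[0.0267,0.1583,0],"turn":[0,0,0],"fingers":0.5},
    {"delta_pos":[0.0417,0.2417,0],"turn":[0,0,0],"fingers":0.5},
    {"delta_pos":[0.0567,0.325,0],"turn":[0,0,0],"fingers":0.5},
    {"delta_pos":[0.07,0.4,0],"turn":[0,0,0],"fingers":0.5},
    {"delta_pos":[0.075,0.43,0],"turn":[0,0,0],"fingers":0.5},
    {"delta_pos":[0.075,0.43,0],"turn":[0,0,0],"fingers":0.5},
    {"delta_pos":[0.075,0.43,0.0667],"turn":[0,0,0],"fingers":0.5},
    {"delta_pos":[0.075,0.43,0.1167],"turn":[0,0,0],"fingers":0.5},
    {"delta_pos":[0.075,0.43,0.1283],"turn":[0,0,0],"fingers":0.5},
    {"delta_pos":[0.075,0.43,0.1283],"turn":[0,0,0],"fingers":0.5}
  ]
}}

```text
clock: 15.55
position: [0.5175, 0.2849, 0.0644]
ee_rot: [0.011, 1.0, -0.001, 0.0]
ft_force: [-1.0, -0.3, -0.7]
grip_width: 0.636
grasp_force: 42.9
```

```bash
python3 -c "
from h import *
st()"
```

```text
[517.5 284.9  64.4] ang 88.71 w 54.0 gf 42.9 F [-1.  -0.3 -0.7] 15.55
```

Lower to about 57.5, release, and rise.

Scaled: -0.13 m / 0.6 = -0.2167, 0.001 m / 0.6 = 0.0017.

{"api": "move_arm", "payload": {
  "plan": [
    {"delta_pos":[0,0.0017,0.005],"turn":[0,0,0],"fingers":0.5},
    {"delta_pos":[0,0.0017,0.01],"turn":[0,0,0],"fingers":0.5},
    {"delta_pos":[0,0.0017,0.0117],"turn":[0,0,0],"fingers":0.5},
    {"delta_pos":[0,0.0017,0.0117],"turn":[0,0,0],"fingers":0.5},
    {"delta_pos":[0,0.0017,0.0117],"turn":[0,0,0],"fingers":0.2},
    {"delta_pos":[0,0.0017,0.0117],"turn":[0,0,0],"fingers":0},
    {"delta_pos":[0,0.0017,0.0117],"turn":[0,0,0],"fingers":0},
    {"delta_pos":[0,0.0017,0.0117],"turn":[0,0,0],"fingers":0},
    {"delta_pos":[0,0.0017,-0.0667],"turn":[0,0,0],"fingers":0},
    {"delta_pos":[0,0.0017,-0.1667],"turn":[0,0,0],"fingers":0},
    {"delta_pos":[0,0.0017,-0.2167],"turn":[0,0,0],"fingers":0},
    {"delta_pos":[0,0.0017,-0.2167],"turn":[0,0,0],"fingers":0}
  ]
}}

```text
clock: 17.05
position: [0.5182, 0.2879, 0.1971]
ee_rot: [0.01, 1.0, 0.001, 0.002]
ft_force: [-0.5, 0.4, -0.9]
grip_width: 1.001
grasp_force: 0.0
```

```bash
python3 -c "
from w import *
st(); wr('w4',[('old on stand',.06,.08,(.45,.58,.2,.36),.070),('stand',.02,.04,(.45,.58,.2,.36),.030)]); goal(635.5,276,194,88.8)"
```

```text
[518.2 287.9 197.1] ang 88.8 w 85.0 gf 0.0 F [-0.5  0.4 -0.9] 17.05
old on stand rect [515.1 287.1] [58.  56.3] 4.3 circ [515.3 287.1] 29.4 z 70.2
stand rect [519.9 286.7] [94.6 95.7] 88.7 circ [519.9 287.1] 48.4 z 30.2
delta [-0.1184 -0.009   0.0012] turn [0.0009 0.0015 0.0002] clock 17.1
```

View pics/w4.png

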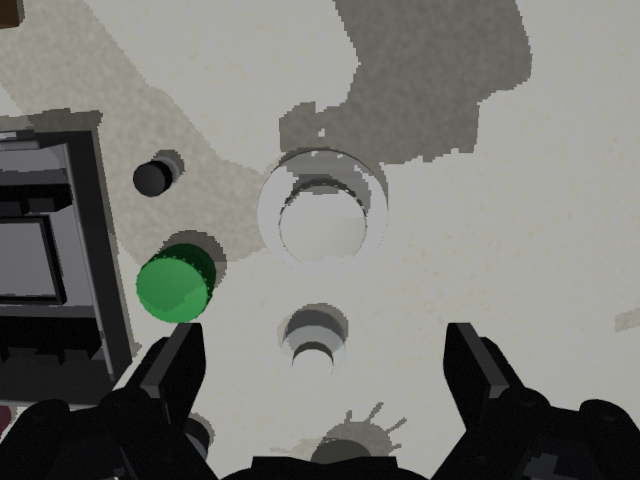

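The old jar (cap at 322,225) stands upright within a few mm of the stand's centre. The new jar is at (313,345), and the well of the case is empty. Next, the new jar.

{"api": "move_arm", "payload": {
  "plan": [
    {"delta_pos":[-0.0833,-0.0067,0],"turn":[0,0,0],"fingers":0},
    {"delta_pos":[-0.1667,-0.0133,0],"turn":[0,0,0],"fingers":0},
    {"delta_pos":[-0.1967,-0.0183,0],"turn":[0,0,0],"fingers":0},
    {"delta_pos":[-0.1967,-0.0183,0],"turn":[0,0,0],"fingers":0},
    {"delta_pos":[-0.1967,-0.0183,0],"turn":[0,0,0],"fingers":0}
  ]
}}

```text
clock: 17.73
position: [0.6336, 0.2742, 0.1932]
ee_rot: [0.01, 1.0, -0.0, -0.001]
ft_force: [-0.3, -0.1, -0.0]
grip_width: 1.0
grasp_force: 0.0
```

```bash
python3 -c "
from w import *
st(); wr('w5',[('newcap',.038,.054,(.59,.69,.22,.33),.046),('new',.02,.054,(.59,.69,.22,.33),.028)]); goal(635.5,275.5,21.5,88.8)
c=shot('top','t3')
P=cloud(c);Z=P[...,2]
for lo,hi,z in((.06,.08,.07),(.02,.04,.03)):
  m=((Z>lo)&(Z<hi)&(P[...,0]>.45)&(P[...,0]<.575)&(P[...,1]>.22)&(P[...,1]<.36)).astype(np.uint8)
  ct=max(cv2.findContours(m,0,1)[0],key=cv2.contourArea)[:,0].astype(float)
  print(cv2.minEnclosingCircle((onplane(c,ct,z)[:,:2]*1000).astype(np.float32)))
"
```

```text
[633.6 274.2 193.2] ang 88.85 w 85.0 gf 0.0 F [-0.3 -0.1 -0. ] 17.725
newcap rect [637.  276.9] [32.2 33.6] 88.8 circ [637.  276.6] 17.3 z 46.2
new rect [637.2 276.7] [53.7 54.2] 88.8 circ [637.4 276.6] 27.7 z 33.3
delta [-0.0021  0.0012  0.1721] turn [-0.0004 -0.0013  0.0011] clock 17.77
((514.5628662109375, 286.32073974609375), 28.295089721679688)
((517.4967651367188, 286.3944396972656), 48.297733306884766)
```

Scaled: 0.1715 m / 0.6 = 0.2858, -0.003 m / 0.6 = -0.005.

{"api": "move_arm", "payload": {
  "plan": [
    {"delta_pos":[-0.005,0.0033,0.0833],"turn":[0,0,0],"fingers":0},
    {"delta_pos":[-0.005,0.0033,0.1667],"turn":[0,0,0],"fingers":0},
    {"delta_pos":[-0.005,0.0033,0.25],"turn":[0,0,0],"fingers":0},
    {"delta_pos":[-0.005,0.0033,0.2833],"turn":[0,0,0],"fingers":0},
    {"delta_pos":[-0.005,0.0033,0.2858],"turn":[0,0,0],"fingers":0},
    {"delta_pos":[-0.005,0.0033,0.2858],"turn":[0,0,0],"fingers":0.5},
    {"delta_pos":[-0.005,0.0033,0.2858],"turn":[0,0,0],"fingers":0.5},
    {"delta_pos":[-0.005,0.0033,0.2858],"turn":[0,0,0],"fingers":0.5},
    {"delta_pos":[-0.005,0.0033,0.2858],"turn":[0,0,0],"fingers":0.5}
  ]
}}

```text
clock: 18.95
position: [0.639, 0.2763, 0.0252]
ee_rot: [0.01, 1.0, 0.001, 0.002]
ft_force: [-1.2, -0.2, 6.6]
grip_width: 0.607
grasp_force: 41.4
```

```bash
python3 -c "
from h import *
st()"
```

```text
[639.  276.3  25.2] ang 88.81 w 51.6 gf 41.4 F [-1.2 -0.2  6.6] 18.95
```

Scaled: -0.115 m / 0.6 = -0.1917, -0.08 m / 0.6 = -0.1333.

{"api": "move_arm", "payload": {
  "plan": [
    {"delta_pos":[0,0,-0.0333],"turn":[0,0,0],"fingers":0.5},
    {"delta_pos":[0,0,-0.0833],"turn":[0,0,0],"fingers":0.5},
    {"delta_pos":[0,0,-0.1333],"turn":[0,0,0],"fingers":0.5},
    {"delta_pos":[0,0,-0.1917],"turn":[0,0,0],"fingers":0.5},
    {"delta_pos":[0,0,-0.1917],"turn":[0,0,0],"fingers":0.5}
  ]
}}

```text
clock: 19.58
position: [0.6398, 0.2764, 0.1431]
ee_rot: [0.01, 1.0, 0.002, 0.003]
ft_force: [0.2, -0.2, -0.8]
grip_width: 0.61
grasp_force: 42.5
```

```bash
python3 -c "
from h import *
st(); goal(557.5,25,140,88.8); shot('scene','s2'); shot('wrist','w6')"
```

```text
[639.8 276.4 143.1] ang 88.8 w 51.8 gf 42.5 F [ 0.2 -0.2 -0.8] 19.575
delta [ 0.077  -0.253   0.0018] turn [ 0.0032  0.0065 -0.0001] clock 19.57
```

View pics/w6.png

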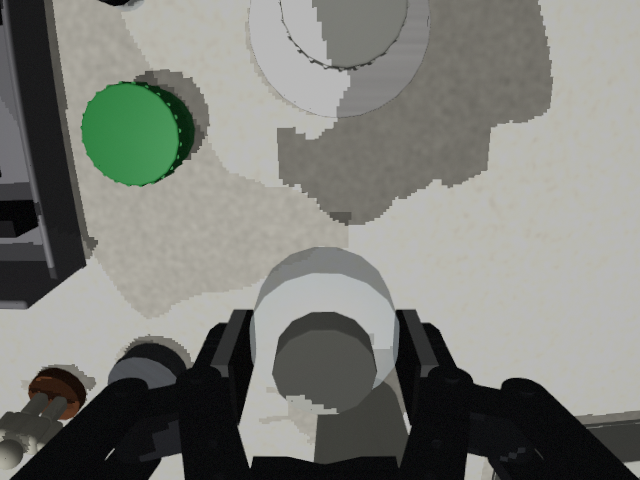

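The jar hangs upright between the pads (cap at 325,360). Carry it over to the well.

Scaled: -0.253 m / 0.6 = -0.4217, -0.24 m / 0.6 = -0.4, 0.005 rad / 6.2832 = 0.0008.

{"api": "move_arm", "payload": {
  "plan": [
    {"delta_pos":[0.025,-0.08,0],"turn":[0,0,0],"fingers":0.5},
    {"delta_pos":[0.05,-0.16,0],"turn":[0,0,0],"fingers":0.5},
    {"delta_pos":[0.075,-0.24,0],"turn":[0,0.0003,0],"fingers":0.5},
    {"delta_pos":[0.1,-0.32,0],"turn":[0,0.0006,0],"fingers":0.5},
    {"delta_pos":[0.1217,-0.4,0],"turn":[0,0.0008,0],"fingers":0.5},
    {"delta_pos":[0.1283,-0.4217,0],"turn":[0,0.0008,0],"fingers":0.5},
    {"delta_pos":[0.1283,-0.4217,0],"turn":[0,0.0008,0],"fingers":0.5},
    {"delta_pos":[0.1283,-0.4217,0],"turn":[0,0.0008,0],"fingers":0.5}
  ]
}}

```text
clock: 20.68
position: [0.5557, 0.0262, 0.1375]
ee_rot: [0.009, 1.0, 0.0, -0.003]
ft_force: [-0.0, 0.6, -1.3]
grip_width: 0.608
grasp_force: 42.5
```

```bash
python3 -c "
from h import *
st(); goal(558,24.5,33,88.8)"
```

```text
[555.7  26.2 137.5] ang 88.93 w 51.7 gf 42.5 F [-0.   0.6 -1.3] 20.675
delta [-0.0029 -0.0016  0.1044] turn [ 0.     -0.0054  0.0023] clock 20.68
```

Scaled: 0.103 m / 0.6 = 0.1717, 0.1 m / 0.6 = 0.1667, -0.004 rad / 6.2832 = -0.0006.

{"api": "move_arm", "payload": {
  "plan": [
    {"delta_pos":[-0.0033,-0.0025,0.0667],"turn":[0,-0.0006,0],"fingers":0.5},
    {"delta_pos":[-0.0033,-0.0025,0.125],"turn":[0,-0.0006,0],"fingers":0.5},
    {"delta_pos":[-0.0033,-0.0025,0.1583],"turn":[0,-0.0006,0],"fingers":0.5},
    {"delta_pos":[-0.0033,-0.0025,0.1667],"turn":[0,-0.0006,0],"fingers":0.5},
    {"delta_pos":[-0.0033,-0.0025,0.1717],"turn":[0,-0.0006,0],"fingers":0.5},
    {"delta_pos":[-0.0033,-0.0025,0.1717],"turn":[0,-0.0006,0],"fingers":0.5},
    {"delta_pos":[-0.0033,-0.0025,0.1717],"turn":[0,-0.0006,0],"fingers":0.5}
  ]
}}

```text
clock: 21.55
position: [0.5575, 0.0229, 0.0355]
ee_rot: [0.01, 1.0, -0.0, 0.0]
ft_force: [1.4, -0.4, -0.5]
grip_width: 0.606
grasp_force: 42.4
```

```bash
python3 -c "
from h import *
st()"
```

```text
[557.5  22.9  35.5] ang 88.81 w 51.5 gf 42.4 F [ 1.4 -0.4 -0.5] 21.55
```

Scaled: 0.004 m / 0.6 = 0.0067, 0.002 m / 0.6 = 0.0033.

{"api": "move_arm", "payload": {
  "plan": [
    {"delta_pos":[0,0.0017,0.0033],"turn":[0,0,0],"fingers":0.5},
    {"delta_pos":[0,0.0017,0.0067],"turn":[0,0,0],"fingers":0.5},
    {"delta_pos":[0,0.0017,0.0067],"turn":[0,0,0],"fingers":0.5},
    {"delta_pos":[0,0.0017,0.0067],"turn":[0,0,0],"fingers":0.5}
  ]
}}

```text
clock: 22.05
position: [0.5571, 0.024, 0.0312]
ee_rot: [0.01, 1.0, 0.0, -0.0]
ft_force: [-2.5, 0.8, 5.3]
grip_width: 0.608
grasp_force: 43.1
```

```bash
python3 -c "
from h import *
st()"
```

```text
[557.1  24.   31.2] ang 88.81 w 51.7 gf 43.1 F [-2.5  0.8  5.3] 22.05
```

Touching (5 N); release and rise.

Scaled: -0.17 m / 0.6 = -0.2833, -0.16 m / 0.6 = -0.2667.

{"api": "move_arm", "payload": {
  "plan": [
    {"delta_pos":[0,0,0],"turn":[0,0,0],"fingers":0.2},
    {"delta_pos":[0,0,0],"turn":[0,0,0],"fingers":0},
    {"delta_pos":[0,0,0],"turn":[0,0,0],"fingers":0},
    {"delta_pos":[0,0,0],"turn":[0,0,0],"fingers":0},
    {"delta_pos":[0,0,-0.0667],"turn":[0,0,0],"fingers":0},
    {"delta_pos":[0,0,-0.1667],"turn":[0,0,0],"fingers":0},
    {"delta_pos":[0,0,-0.2667],"turn":[0,0,0],"fingers":0.3},
    {"delta_pos":[0,0,-0.2833],"turn":[0,0,0],"fingers":0.55},
    {"delta_pos":[0,0,-0.2833],"turn":[0,0,0],"fingers":0.55}
  ]
}}

```text
clock: 23.18
position: [0.5573, 0.0239, 0.201]
ee_rot: [0.01, 1.0, 0.0, 0.0]
ft_force: [0.7, 1.3, -0.1]
grip_width: 0.453
grasp_force: 0.0
```

```bash
python3 -c "
from w import *
st(); wr('w7',[('newcap',.045,.062,(.535,.58,-.02,.07),.052),('wall',.06,.08,(.44,.465,-.1,.12),.068),('floorwell',.0,.03,(.51,.6,-.03,.08),.014)]); goal(481.6,-239,200,98.3)"
```

```text
[557.3  23.9 201. ] ang 88.81 w 38.5 gf 0.0 F [ 0.7  1.3 -0.1] 23.175
newcap rect [555.4  24.2] [32.2 32.7] 88.8 circ [555.4  24.2] 16.9 z 52.2
wall rect [457.2  24.7] [168.7   6.6] 89.3 circ [457.6  24.6] 84.4 z 67.9
floorwell rect [553.7  25.1] [107.7  89.2] 89.9 circ [552.9  24.8] 68.7 z 6.5
delta [ 0.0697 -0.2644  0.    ] turn [-0.0004 -0.0022 -0.1655] clock 23.23
```

View pics/w7.png

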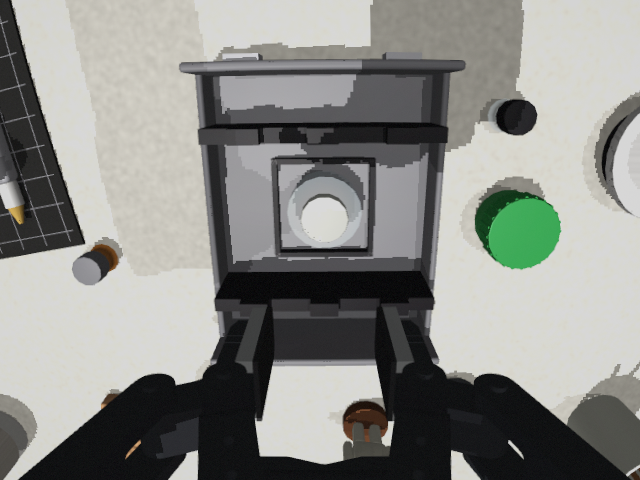

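The new jar stands upright in the well (cap at 325,218; top at z = 52). Now the airbrush.

Scaled: -0.264 m / 0.6 = -0.44, -0.224 m / 0.6 = -0.3733, -0.1655 rad / 6.2832 = -0.0263.

{"api": "move_arm", "payload": {
  "plan": [
    {"delta_pos":[0.025,-0.0933,0],"turn":[0,0,-0.0048],"fingers":0.55},
    {"delta_pos":[0.05,-0.1867,0],"turn":[0,0,-0.0111],"fingers":0.55},
    {"delta_pos":[0.075,-0.28,0],"turn":[0,0,-0.0159],"fingers":0.55},
    {"delta_pos":[0.1,-0.3733,0],"turn":[0,0,-0.0223],"fingers":0.55},
    {"delta_pos":[0.1167,-0.44,0],"turn":[0,0,-0.0263],"fingers":0.55},
    {"delta_pos":[0.1167,-0.44,0],"turn":[0,0,-0.0263],"fingers":0.55},
    {"delta_pos":[0.1167,-0.44,0],"turn":[0,0,-0.0263],"fingers":0.55},
    {"delta_pos":[0.1167,-0.44,0],"turn":[0,0,-0.0263],"fingers":0.55}
  ]
}}

```text
clock: 24.22
position: [0.482, -0.2372, 0.2002]
ee_rot: [-0.073, 0.997, 0.0, -0.001]
ft_force: [-0.5, -0.3, 0.7]
grip_width: 0.45
grasp_force: 0.0
```

```bash
python3 -c "
from w import *
st(); wr('w8',[('airbody',.013,.026,(.35,.505,-.29,-.2),.019),('airall',.009,.06,(.35,.62,-.275,-.19),.014),('scr',.015,.03,(.35,.62,-.36,-.28),.021)]); st()"
```

```text
[ 482.  -237.2  200.2] ang 98.41 w 38.2 gf 0.0 F [-0.5 -0.3  0.7] 24.225
airbody rect [ 451.3 -243.4] [109.4  16. ] 8.1 circ [ 451.2 -242.3] 55.0 z 18.9
airall rect [ 480.7 -238.4] [169.1  27.3] 7.6 circ [ 480.8 -239.3] 84.6 z 19.1
scr rect [ 462.7 -311.3] [110.3  16.8] 8.2 circ [ 462.7 -311. ] 55.3 z 20.7
[ 482.  -237.3  200.4] ang 98.41 w 38.0 gf 0.0 F [-1.1  0.  -0.3] 24.275
```

Scaled: 0.183 m / 0.6 = 0.305, 0.18 m / 0.6 = 0.3, 0.003 rad / 6.2832 = 0.0005.

{"api": "move_arm", "payload": {
  "plan": [
    {"delta_pos":[0.0025,-0.0033,0.1],"turn":[0,0,0.0005],"fingers":0.55},
    {"delta_pos":[0.0025,-0.0033,0.2],"turn":[0,0,0.0005],"fingers":0.55},
    {"delta_pos":[0.0025,-0.0033,0.275],"turn":[0,0,0.0005],"fingers":0.55},
    {"delta_pos":[0.0025,-0.0033,0.3],"turn":[0,0,0.0005],"fingers":0.55},
    {"delta_pos":[0.0025,-0.0033,0.305],"turn":[0,0,0.0005],"fingers":0.55},
    {"delta_pos":[0.0025,-0.0033,0.305],"turn":[0,0,0.0005],"fingers":0.9},
    {"delta_pos":[0.0025,-0.0033,0.305],"turn":[0,0,0.0005],"fingers":0.9},
    {"delta_pos":[0.0025,-0.0033,0.305],"turn":[0,0,0.0005],"fingers":0.9},
    {"delta_pos":[0.0025,-0.0033,0.305],"turn":[0,0,0.0005],"fingers":0.9}
  ]
}}

```text
clock: 25.4
position: [0.4816, -0.2413, 0.0197]
ee_rot: [-0.071, 0.997, -0.001, 0.001]
ft_force: [-0.2, -0.4, 8.1]
grip_width: 0.174
grasp_force: 41.0
```

```bash
python3 -c "
from h import *
st()"
```

```text
[ 481.6 -241.3   19.7] ang 98.12 w 14.8 gf 41.0 F [-0.2 -0.4  8.1] 25.4
```

Scaled: -0.14 m / 0.6 = -0.2333, -0.135 m / 0.6 = -0.225.

{"api": "move_arm", "payload": {
  "plan": [
    {"delta_pos":[0,0,-0.0667],"turn":[0,0,0],"fingers":0.9},
    {"delta_pos":[0,0,-0.15],"turn":[0,0,0],"fingers":0.9},
    {"delta_pos":[0,0,-0.225],"turn":[0,0,0],"fingers":0.9},
    {"delta_pos":[0,0,-0.2333],"turn":[0,0,0],"fingers":0.9},
    {"delta_pos":[0,0,-0.2333],"turn":[0,0,0],"fingers":0.9}
  ]
}}

```text
clock: 26.02
position: [0.4804, -0.2406, 0.158]
ee_rot: [-0.071, 0.997, -0.0, -0.0]
ft_force: [-1.2, -1.1, -1.4]
grip_width: 0.176
grasp_force: 40.1
```

```bash
python3 -c "
from h import *
st(); goal(562.5,50.3,160,88.8)"
```

```text
[ 480.4 -240.6  158. ] ang 98.13 w 14.9 gf 40.1 F [-1.2 -1.1 -1.4] 26.025
delta [-0.1224  0.2764 -0.002 ] turn [-1.000e-04 -2.000e-04  1.628e-01] clock 26.02
```

Scaled: 0.2755 m / 0.6 = 0.4592, 0.25 m / 0.6 = 0.4167, 0.163 rad / 6.2832 = 0.0259.

{"api": "move_arm", "payload": {
  "plan": [
    {"delta_pos":[-0.0367,0.0833,0],"turn":[0,0,0.0048],"fingers":0.9},
    {"delta_pos":[-0.0733,0.1667,0],"turn":[0,0,0.0095],"fingers":0.9},
    {"delta_pos":[-0.11,0.25,0],"turn":[0,0,0.0143],"fingers":0.9},
    {"delta_pos":[-0.1467,0.3333,0],"turn":[0,0,0.0191],"fingers":0.9},
    {"delta_pos":[-0.1833,0.4167,0],"turn":[0,0,0.0239],"fingers":0.9},
    {"delta_pos":[-0.2042,0.4592,0],"turn":[0,0,0.0259],"fingers":0.9},
    {"delta_pos":[-0.2042,0.4592,0],"turn":[0,0,0.0259],"fingers":0.9},
    {"delta_pos":[-0.2042,0.4592,0],"turn":[0,0,0.0259],"fingers":0.9}
  ]
}}

```text
clock: 27.02
position: [0.5621, 0.0481, 0.1565]
ee_rot: [0.011, 1.0, -0.001, -0.002]
ft_force: [-0.1, 0.1, -1.6]
grip_width: 0.173
grasp_force: 40.1
```

```bash
python3 -c "
from w import *
st(); wr('w9',[('airbody',.115,.17,(.47,.58,.02,.08),.158),('wall',.06,.08,(.44,.465,-.1,.12),.068),('rail',.05,.066,(.485,.51,-.1,.12),.06)]); goal(562.5,49.3,80,88.8)"
```

```text
[562.1  48.1 156.5] ang 88.74 w 14.7 gf 40.1 F [-0.1  0.1 -1.6] 27.025
airbody rect [529.8  55. ] [ 45.4 103. ] 77.8 circ [528.3  48.5] 51.7 z 156.0
wall rect [457.5  24.5] [168.7   6.9] 89.2 circ [458.1  24.5] 84.4 z 67.9
rail rect [498.4  -9.2] [90.5 11.2] 89.0 circ [498.   -9.1] 45.5 z 57.6
delta [-0.0004  0.0017  0.0769] turn [-0.0013 -0.0024 -0.0019] clock 27.07
```

View pics/w9.png

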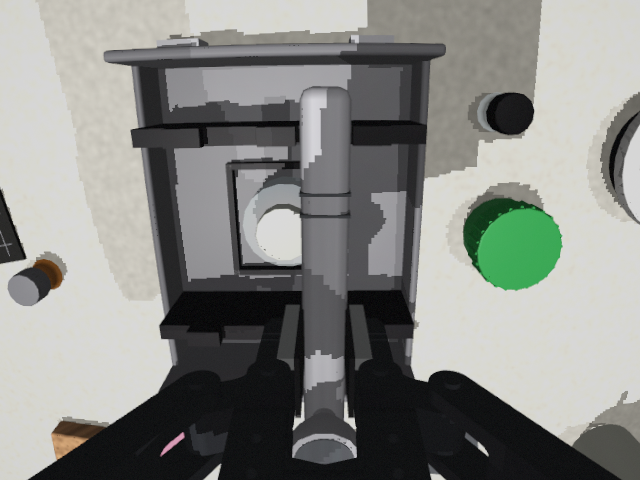

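The airbrush hangs above the +y cradle, aligned with it (tail at 325,95). Descend.

Scaled: 0.08 m / 0.6 = 0.1333, 0.07 m / 0.6 = 0.1167, -0.002 rad / 6.2832 = -0.0003.

{"api": "move_arm", "payload": {
  "plan": [
    {"delta_pos":[0,0.0025,0.05],"turn":[0,-0.0003,0],"fingers":0.9},
    {"delta_pos":[0,0.0025,0.0917],"turn":[0,-0.0003,0],"fingers":0.9},
    {"delta_pos":[0,0.0025,0.1167],"turn":[0,-0.0003,0],"fingers":0.9},
    {"delta_pos":[0,0.0025,0.1333],"turn":[0,-0.0003,0],"fingers":0.9},
    {"delta_pos":[0,0.0025,0.1333],"turn":[0,-0.0003,0],"fingers":0.9},
    {"delta_pos":[0,0.0025,0.1333],"turn":[0,-0.0003,0],"fingers":0.9}
  ]
}}

```text
clock: 27.82
position: [0.5633, 0.0506, 0.0785]
ee_rot: [0.011, 1.0, -0.0, 0.001]
ft_force: [0.3, 0.1, -0.9]
grip_width: 0.174
grasp_force: 40.1
```

```bash
python3 -c "
from h import *
st()"
```

```text
[563.3  50.6  78.5] ang 88.77 w 14.7 gf 40.1 F [ 0.3  0.1 -0.9] 27.825
```

Down another 5 mm to about 73, then release.

Scaled: -0.12 m / 0.6 = -0.2, -0.001 m / 0.6 = -0.0017.

{"api": "move_arm", "payload": {
  "plan": [
    {"delta_pos":[0,-0.0017,0.005],"turn":[0,0,0],"fingers":0.9},
    {"delta_pos":[0,-0.0017,0.0092],"turn":[0,0,0],"fingers":0.9},
    {"delta_pos":[0,-0.0017,0.0092],"turn":[0,0,0],"fingers":0.9},
    {"delta_pos":[0,-0.0017,0.0092],"turn":[0,0,0],"fingers":0.9},
    {"delta_pos":[0,-0.0017,0.0092],"turn":[0,0,0],"fingers":0.6},
    {"delta_pos":[0,-0.0017,0.0092],"turn":[0,0,0],"fingers":0.55},
    {"delta_pos":[0,-0.0017,0.0092],"turn":[0,0,0],"fingers":0.55},
    {"delta_pos":[0,-0.0017,0.0092],"turn":[0,0,0],"fingers":0.55},
    {"delta_pos":[0,-0.0017,-0.0667],"turn":[0,0,0],"fingers":0.55},
    {"delta_pos":[0,-0.0017,-0.1333],"turn":[0,0,0],"fingers":0.55},
    {"delta_pos":[0,-0.0017,-0.2],"turn":[0,0,0],"fingers":0.55},
    {"delta_pos":[0,-0.0017,-0.2],"turn":[0,0,0],"fingers":0.55}
  ]
}}

```text
clock: 29.32
position: [0.5643, 0.0498, 0.201]
ee_rot: [0.011, 1.0, 0.001, 0.003]
ft_force: [-0.2, -0.4, -0.8]
grip_width: 0.452
grasp_force: 0.0
```

```bash
python3 -c "
from w import *
st(); wr('w10',[('airbody',.064,.085,(.45,.58,.02,.08),.072),('airall',.058,.1,(.466,.652,.02,.08),.066)]); goal(493.5,-307,200,98.2)"
```

```text
[564.3  49.8 201. ] ang 88.77 w 38.4 gf 0.0 F [-0.2 -0.4 -0.8] 29.325
airbody rect [529.   50.6] [ 15.8 102.4] 88.8 circ [529.   50.3] 51.3 z 71.2
airall rect [561.9  48.8] [167.   44.6] 8.9 circ [562.1  49.6] 84.4 z 71.6
delta [ 0.0622 -0.3582 -0.0015] turn [ 0.0002  0.0035 -0.1644] clock 29.38
```

Scaled: -0.358 m / 0.6 = -0.5967, -0.058 m / 0.6 = -0.0967, -0.1645 rad / 6.2832 = -0.0262.

{"api": "move_arm", "payload": {
  "plan": [
    {"delta_pos":[0.0167,-0.0967,0],"turn":[0,0,-0.0048],"fingers":0.55},
    {"delta_pos":[0.0333,-0.1933,0],"turn":[0,0,-0.0095],"fingers":0.55},
    {"delta_pos":[0.05,-0.29,0],"turn":[0,0,-0.0143],"fingers":0.55},
    {"delta_pos":[0.0667,-0.3867,0],"turn":[0,0.0003,-0.0191],"fingers":0.55},
    {"delta_pos":[0.0833,-0.4833,0],"turn":[0,0.0003,-0.0239],"fingers":0.55},
    {"delta_pos":[0.1033,-0.5833,0],"turn":[0,0.0003,-0.0262],"fingers":0.55},
    {"delta_pos":[0.1033,-0.5967,0],"turn":[0,0.0003,-0.0262],"fingers":0.55},
    {"delta_pos":[0.1033,-0.5967,0.1],"turn":[0,0.0003,-0.0262],"fingers":0.55},
    {"delta_pos":[0.1033,-0.5967,0.2],"turn":[0,0.0003,-0.0262],"fingers":0.55},
    {"delta_pos":[0.1033,-0.5967,0.25],"turn":[0,0.0003,-0.0262],"fingers":0.55},
    {"delta_pos":[0.1033,-0.5967,0.25],"turn":[0,0.0003,-0.0262],"fingers":0.55},
    {"delta_pos":[0.1033,-0.5967,0.25],"turn":[0,0.0003,-0.0262],"fingers":0.55}
  ]
}}

```text
clock: 30.88
position: [0.4938, -0.307, 0.0488]
ee_rot: [-0.072, 0.997, -0.0, -0.0]
ft_force: [1.0, 0.6, -0.8]
grip_width: 0.447
grasp_force: 0.0
```

```bash
python3 -c "
from h import *
st(); goal(493.5,-307,17.5,98.2)"
```

```text
[ 493.8 -307.    48.8] ang 98.22 w 38.0 gf 0.0 F [ 1.   0.6 -0.8] 30.875
delta [0.0002 0.0001 0.0313] turn [-0.001  -0.0002  0.0003] clock 30.88
```

Scaled: 0.032 m / 0.6 = 0.0533, 0.03 m / 0.6 = 0.05.

{"api": "move_arm", "payload": {
  "plan": [
    {"delta_pos":[0,0,0.0333],"turn":[0,0,0],"fingers":0.55},
    {"delta_pos":[0,0,0.05],"turn":[0,0,0],"fingers":0.55},
    {"delta_pos":[0,0,0.0533],"turn":[0,0,0],"fingers":0.55},
    {"delta_pos":[0,0,0.0533],"turn":[0,0,0],"fingers":0.9},
    {"delta_pos":[0,0,0.0533],"turn":[0,0,0],"fingers":0.9},
    {"delta_pos":[0,0,0.0533],"turn":[0,0,0],"fingers":0.9},
    {"delta_pos":[0,0,0.0533],"turn":[0,0,0],"fingers":0.9}
  ]
}}

```text
clock: 31.75
position: [0.4934, -0.3072, 0.0162]
ee_rot: [-0.072, 0.997, -0.0, -0.0]
ft_force: [-0.2, 0.4, 3.3]
grip_width: 0.175
grasp_force: 41.0
```

```bash
python3 -c "
from h import *
st()"
```

```text
[ 493.4 -307.2   16.2] ang 98.2 w 14.9 gf 41.0 F [-0.2  0.4  3.3] 31.75
```

Scaled: -0.15 m / 0.6 = -0.25, -0.135 m / 0.6 = -0.225.

{"api": "move_arm", "payload": {
  "plan": [
    {"delta_pos":[0,0,-0.0667],"turn":[0,0,0],"fingers":0.9},
    {"delta_pos":[0,0,-0.15],"turn":[0,0,0],"fingers":0.9},
    {"delta_pos":[0,0,-0.225],"turn":[0,0,0],"fingers":0.9},
    {"delta_pos":[0,0,-0.25],"turn":[0,0,0],"fingers":0.9},
    {"delta_pos":[0,0,-0.25],"turn":[0,0,0],"fingers":0.9}
  ]
}}

```text
clock: 32.38
position: [0.4936, -0.3068, 0.1661]
ee_rot: [-0.072, 0.997, -0.0, 0.0]
ft_force: [0.4, -0.2, -0.9]
grip_width: 0.173
grasp_force: 40.5
```

```bash
python3 -c "
from h import *
st(); goal(557.5,-1.3,168,88.8)"
```

```text
[ 493.6 -306.8  166.1] ang 98.22 w 14.7 gf 40.5 F [ 0.4 -0.2 -0.9] 32.375
delta [-0.107   0.2932 -0.0021] turn [-6.000e-04  1.000e-04  1.644e-01] clock 32.38
```

Scaled: 0.293 m / 0.6 = 0.4883, 0.266 m / 0.6 = 0.4433, 0.1645 rad / 6.2832 = 0.0262.

{"api": "move_arm", "payload": {
  "plan": [
    {"delta_pos":[-0.0333,0.0883,0],"turn":[0,0,0.0048],"fingers":0.9},
    {"delta_pos":[-0.0667,0.1767,0],"turn":[0,0,0.0095],"fingers":0.9},
    {"delta_pos":[-0.1,0.2667,0],"turn":[0,0,0.0143],"fingers":0.9},
    {"delta_pos":[-0.1333,0.355,0],"turn":[0,0,0.0191],"fingers":0.9},
    {"delta_pos":[-0.1667,0.4433,0],"turn":[0,0,0.0239],"fingers":0.9},
    {"delta_pos":[-0.1783,0.4883,0],"turn":[0,0,0.0262],"fingers":0.9},
    {"delta_pos":[-0.1783,0.4883,0],"turn":[0,0,0.0262],"fingers":0.9},
    {"delta_pos":[-0.1783,0.4883,0],"turn":[0,0,0.0262],"fingers":0.9},
    {"delta_pos":[-0.1783,0.4883,0.05],"turn":[0,0,0.0262],"fingers":0.9},
    {"delta_pos":[-0.1783,0.4883,0.1],"turn":[0,0,0.0262],"fingers":0.9},
    {"delta_pos":[-0.1783,0.4883,0.1],"turn":[0,0,0.0262],"fingers":0.9},
    {"delta_pos":[-0.1783,0.4883,0.1],"turn":[0,0,0.0262],"fingers":0.9}
  ]
}}

```text
clock: 33.88
position: [0.5577, -0.0026, 0.1065]
ee_rot: [0.011, 1.0, -0.0, -0.0]
ft_force: [-0.1, -0.1, -0.2]
grip_width: 0.173
grasp_force: 40.4
```

```bash
python3 -c "
from h import *
st(); goal(557.5,-1.3,76,88.8); shot('wrist','w11')"
```

```text
[557.7  -2.6 106.5] ang 88.7 w 14.7 gf 40.4 F [-0.1 -0.1 -0.2] 33.875
delta [0.0002 0.0013 0.0305] turn [-0.0008 -0.0002 -0.0017] clock 33.88
```

View pics/w11.png

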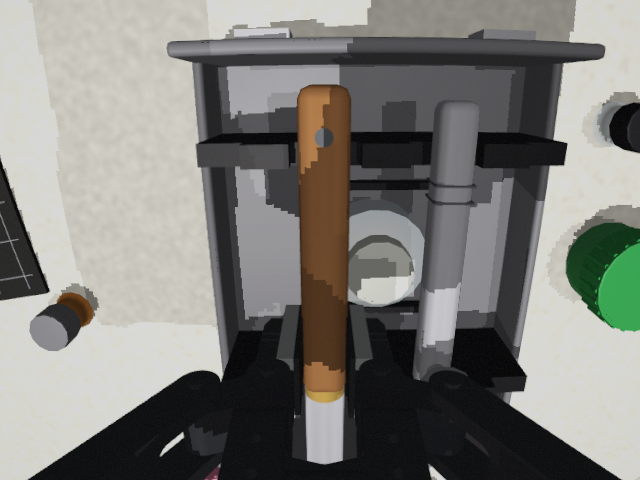

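The airbrush lies in its cradle and the scraper is lined up over the −y cradle (posts at u≈290 and 360 in row 150). Lower it, release and rise.

{"api": "move_arm", "payload": {
  "plan": [
    {"delta_pos":[0,0.0017,0.025],"turn":[0,0,0],"fingers":0.9},
    {"delta_pos":[0,0.0017,0.0467],"turn":[0,0,0],"fingers":0.9},
    {"delta_pos":[0,0.0017,0.055],"turn":[0,0,0],"fingers":0.9},
    {"delta_pos":[0,0.0017,0.055],"turn":[0,0,0],"fingers":0.9},
    {"delta_pos":[0,0.0017,0.055],"turn":[0,0,0],"fingers":0.9}
  ]
}}

```text
clock: 34.55
position: [0.5575, -0.0007, 0.0729]
ee_rot: [0.011, 1.0, -0.0, -0.0]
ft_force: [0.1, -0.0, -0.7]
grip_width: 0.178
grasp_force: 40.5
```

```bash
python3 -c "
from h import *
st()"
```

```text
[557.5  -0.7  72.9] ang 88.77 w 15.1 gf 40.5 F [ 0.1 -0.  -0.7] 34.55
```

Scaled: -0.16 m / 0.6 = -0.2667, -0.15 m / 0.6 = -0.25.

{"api": "move_arm", "payload": {
  "plan": [
    {"delta_pos":[0,-0.0017,0.0033],"turn":[0,0,0],"fingers":0.9},
    {"delta_pos":[0,-0.0017,0.0058],"turn":[0,0,0],"fingers":0.9},
    {"delta_pos":[0,-0.0017,0.0058],"turn":[0,0,0],"fingers":0.9},
    {"delta_pos":[0,-0.0017,0.0058],"turn":[0,0,0],"fingers":0.9},
    {"delta_pos":[0,-0.0017,0.0058],"turn":[0,0,0],"fingers":0.6},
    {"delta_pos":[0,-0.0017,0.0058],"turn":[0,0,0],"fingers":0.6},
    {"delta_pos":[0,-0.0017,0.0058],"turn":[0,0,0],"fingers":0.6},
    {"delta_pos":[0,-0.0017,0.0058],"turn":[0,0,0],"fingers":0.6},
    {"delta_pos":[0,-0.0017,-0.0667],"turn":[0,0,0],"fingers":0.6},
    {"delta_pos":[0,-0.0017,-0.15],"turn":[0,0,0],"fingers":0.6},
    {"delta_pos":[0,-0.0017,-0.25],"turn":[0,0,0],"fingers":0.6},
    {"delta_pos":[0,-0.0017,-0.2667],"turn":[0,0,0],"fingers":0.6}
  ]
}}

```text
clock: 36.05
position: [0.5592, -0.0017, 0.2369]
ee_rot: [0.011, 1.0, 0.0, 0.003]
ft_force: [-0.4, 0.7, -0.3]
grip_width: 0.395
grasp_force: 0.0
```

Scaled: -0.28 m / 0.6 = -0.4667, -0.25 m / 0.6 = -0.4167.

{"api": "move_arm", "payload": {
  "plan": [
    {"delta_pos":[0.05,-0.0833,-0.0167],"turn":[0,0,0],"fingers":0.6},
    {"delta_pos":[0.1,-0.1667,-0.0167],"turn":[0,0,0],"fingers":0.6},
    {"delta_pos":[0.15,-0.25,-0.0167],"turn":[0,0,0],"fingers":0.6},
    {"delta_pos":[0.2,-0.3333,-0.0167],"turn":[0,0,0],"fingers":0.6},
    {"delta_pos":[0.2,-0.4167,-0.0167],"turn":[0,0,0],"fingers":0.6},
    {"delta_pos":[0.2,-0.4667,-0.0167],"turn":[0,0,0],"fingers":0.6},
    {"delta_pos":[0.2,-0.4667,-0.0167],"turn":[0,0,0],"fingers":0.6}
  ]
}}

```text
clock: 36.92
position: [0.4304, -0.281, 0.2423]
ee_rot: [0.013, 1.0, -0.001, -0.001]
ft_force: [0.7, 0.6, 0.0]
grip_width: 0.399
grasp_force: 0.0
```

```bash
python3 -c "
from h import *
st(); c=shot('top','t4'); s=shot('scene','s4')
a=cv2.resize(c['color'][130:330,120:360,::-1],None,fx=1.65,fy=1.65)
b=cv2.resize(s['color'][100:300,220:460,::-1],None,fx=1.65,fy=1.65)
cv2.imwrite('pics/fin.png',np.hstack([a,b]))
P=cloud(c);Z=P[...,2]
for n,lo,hi,z,x0,x1,y0,y1 in(('fig',.02,.09,.04,.74,.81,.03,.09),('scr',.066,.09,.073,.465,.6,-.03,.02),('air',.066,.09,.072,.465,.59,.03,.07)):
  m=((Z>lo)&(Z<hi)&(P[...,0]>x0)&(P[...,0]<x1)&(P[...,1]>y0)&(P[...,1]<y1)).astype(np.uint8)
  ct=max(cv2.findContours(m,0,1)[0],key=cv2.contourArea)[:,0].astype(float)
  W=(onplane(c,ct,z)[:,:2]*1000).astype(np.float32);print(n,cv2.minAreaRect(W),np.median(Z[m>0]))
"
```

```text
[ 430.4 -281.   242.3] ang 88.55 w 33.9 gf 0.0 F [0.7 0.6 0. ] 36.925
fig ((774.2828369140625, 58.71095275878906), (47.33291244506836, 25.25707244873047), 79.3696060180664) 0.060431895816099535
scr ((524.5435791015625, -1.4007978439331055), (15.390807151794434, 109.4124755859375), 88.64036560058594) 0.07212102687928101
air ((530.6586303710938, 50.414546966552734), (15.43514347076416, 111.38287353515625), 88.81798553466797) 0.0701572642509587
```

View pics/fin.png

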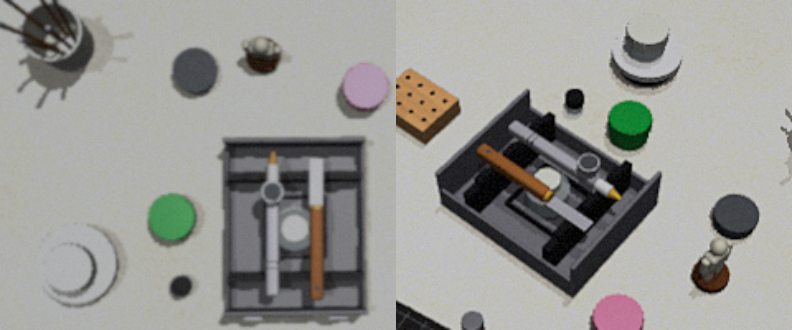

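Both tools are back in their cradles over the small-capped jar, the old jar is on the stand, and the figure hasn't moved.

```bash
python3 -c "
from h import *
print(hand_in())"
```

```text
the job is handed in; nothing more can be done
None
```

The job is done and handed in at about 37 s on the clock: the old jar stands upright on the stand about 3 mm off its centre, the new jar is in the well, both tools are back in their own cradles, and the figure has not moved. No verdict came back from the hand-in.

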